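Find the heavy side of a flywheel on the balancing stand

TASK

Turn the brake knob of the balancing stand anticlockwise until it clicks over and the brake is off, then turn the flywheel by hand and find its heavy side: the greased bearing is stiff, so left alone the wheel stops well short, on whichever side it rolls down from. Finish while holding the wheel still in the gripper with its heavy side straight down, the brake still off, and leave the other things on the stand and bench where they are.

Things in the scene. Friction and masses are not known exactly. Their poses are not given: they have to be found in the camera images.
- stand: Grey balancing stand, fixed to the bench: bed 120 mm (x) by 400 mm (y, from -170 to +230), 40 mm tall, and two uprights 18 mm wide (y), 28 to 40 mm either side (x) of the wheel's middle, up to 162 mm above the bench (50 mm wide below 70 mm). Origin on the bench under the wheel's centre. The axle runs level along its x axis; the brake knob is at y = +180 mm.
- knob (a joint): Angle (rad) of the brake knob about the upright axis, growing anticlockwise seen from above: about 0 = brake on, 1.2 = off (end stop). A sprung ball resists with up to 0.4 N m from about 0.25, gives way at 0.65 and then pushes the knob on towards the far end, where it stays. The rubber brake shoe under the wheel then drops about 5 mm clear of the rim.
- knob_grip (a point): Middle of the brake knob's grip, 78 mm above the bench: a black bar 56 mm long (its x axis), 14 mm wide (its y axis), from 54 to 90 mm above the bench, on a round foot 48 mm across. It turns with the knob; with the brake on the bar lies along the stand's x axis.
- wheel: Dark steel flywheel, a disc 160 mm across and 20 mm thick, upright on its axle. Origin at its centre; its x axis is the axle (the stand's x axis). Its z axis points along a raised bar on the hub, 14 mm wide, 3.5 mm proud of both faces, from the centre to 44 mm out. Beyond 44 mm both faces are flat and can be pinched. The marks only tell its angle: the heavy side lies at an unknown angle to them.
- wheel_plug (a point): Light round plug, 12 mm across, flush in both faces of the flywheel, 62 mm out from its centre on the line of the raised bar (the wheel's z axis): a mark to read the wheel's angle by. A second, larger plug, 22 mm across, sits 60 mm out on the wheel's y axis, for when an upright hides the first.
- axle (a point): Centre of the wheel's bearing on the stand, 150 mm above the bench, axes as the stand's. Unbalance 0.07 to 0.11 N m; bearing friction 0.04 N m plus thick grease (0.03 N m s/rad). A free wheel rolls slowly, rests after 2 to 3 s and stops 20 to 33 degrees before its heavy side is down, equally far from either side; it also stays put with the heavy side that near to straight up.
- chalk: Bystander, loose: white chalk stick standing upright, 16 mm across, 60 mm tall, on the stand's bed at the end away from the knob. Origin at the centre of its underside.
- washer: Bystander, loose: steel washer, 36 mm across, 6 mm thick, lying on the stand's bed at the end away from the knob. Origin at the centre of its underside.
- jar: Bystander, loose: closed glass jar, 64 mm across, 80 mm tall. Origin at the centre of its underside.
- wrench: Bystander, loose: open-ended wrench 180 mm long lying on the bench. Origin at the centre of its underside.
- screwdriver: Bystander, loose: screwdriver 200 mm long lying on the bench. Origin at the centre of its underside.
- mug: Bystander, loose: white mug, 76 mm across, 90 mm tall. Origin at the centre of its underside.
- offcut: Bystander, loose: wood offcut 100 x 60 x 30 mm. Origin at the centre of its underside.

How it is judged:
By the outcome, as a careful person would: the job done as asked, in the order asked, and still so for the second after the job is handed in, while the arm keeps its last pose, push and grip.
It also fails if it takes over 67 s, if anything falls off the work surface, if the arm or the gripper's body presses on something with over 40 N, if the wrist force passes 120 N, or if a joint passes its speed limit or range.

ROBOT

A 7-joint arm with a two-finger parallel gripper is mounted at the origin on the work surface. World frame = base frame: x ahead of the robot, y to its left, z up, the work surface at z = 0. Lengths are in mm, angles in rad, forces in N, time in s.
With the tool pointing down it reaches from about 425 to 825 mm from the base axis. Payload 3.6 kg.
Tool frame: the origin (TCP) lies at the very end of the fingers, on their centre line; the grasp point (between the pads) lies 19 mm behind it; z points along the fingers, y is the line along which they close (so a half turn about z gives the same grasp; the last joint's range is limited). The gripper opens to 85 mm and grips with 20 to 120 N. Pads are 22 mm wide; open, the fingers measure 114 mm over their backs; the gripper's body (76 mm by 85 mm) begins 54 mm behind the grasp point. The pads swing forward as they close: fully open they stand 13 mm farther back than shut.
Start: joints at [-1.141, 0.615, -0.013, 1.423, 0.008, 1.103, -0.04], TCP at [286.665, 583.34, 231.297] pointing down, gripper open.
Joint ranges: [-3.12, 3.12], [-0.3, 2.06], [-1.34, 1.32], [0.26, 2.42], [-1.36, 4.5], [0.01, 1.98], [-2.84, 2.84]. Speed limits (rad/s): [2.79, 2.79, 3.14, 3.14, 3.14, 3.14, 3.14].

INTERFACE

Orientations are given as a unit quaternion [x, y, z, w].
In Python, from plant import arm, camera, workorder gives the robot as it stands.
- The arm moves only by the tool send_rows, never from a script. Its argument "moves" is a list of rows, each a list of 7 numbers: the closure in counts, from 0 (fully open) to 255 (shut), then the shift along the tool's x, y, z in m, then the turn, a rotation vector about the tool's x, y, z in rad. A call has 1 to 10 rows; each row shifts and turns the commanded pose from where the row before left it, along the tool's axes as they then stand; what a row does not reach is not made up. A row lasts 1/8 s, in which the tool goes at most 62.5 mm and 10.7 degrees, less where a joint would pass 70% of its speed; a pose out of reach is approached as far as the arm can. A call is refused whole if a number of a shift passes 0.0625 or a number of a turn 0.188, either way. A call with a gripper value outside its range is refused whole. The fingers move at their own pace and stop on an object; "newtons" is the grip in N (left out, the last holds). Time passes only in rows, so rows that do not move let the fingers close. It gives the time, the measured TCP pose, the force, the opening and the grip force at its end, in the units of the state.
- arm.read_state(): the state, without advancing time (a new reading comes with each control period).
- camera(name): name is "scene" or "top"; returns a dict with "img" (480x640x3 uint8, blue, green, red), "depth" (480x640 float32, mm along the optical axis (not along the pixel's ray), 0 where there is no reading), "camera_matrix" (3x3 intrinsics, pixels), "pose" (4x4, takes a point from camera to world coordinates). Camera axes: x right, y down, z forward; pixel columns grow to the right and rows downward; lengths in mm; the calibration is good to about 2 mm. A picture is of the moment at which its call begins.
- workorder.close_job(): hands the job in; it is judged then, once.
The state is a dict: "clock": time; "qpos": joint angles; "joint_vel": joint speeds; "tau": joint torques, N m; "tcp_pos": TCP position; "tcp_rot": TCP orientation; "force": force on the tool from outside, world axes, zero at the start; "wrist_torque": the same for the moment, N m; "grip_width": opening from 0.0 (shut) to 1.0 (fully open); "grasp_force": force on a finger pad.
Only numpy, scipy, OpenCV 4.12 (cv2) and the standard library are available. Lean on these libraries where they do the work, as an engineer would, in place of code of your own. Each camera call takes 0.05 s, during which the arm holds its last target. There are 200 camera calls.

## Working session

There is one attempt and no reset: what is moved stays moved. The work goes in short steps, Python scripts to look and compute and a tool call to move; the robot and the scene stay as the last step left them, time stands still between calls to the robot, and variables do not carry over. Pictures are saved under pics/ and viewed, at most 10 in all, crops included, and the job is handed in when it is done.

Besides the shell and the picture viewer there is one more tool, called as name(argument=value, ...), one argument or row to a line, values as JSON. send_rows: Moves the arm, as the interface text tells. Its arguments: {"type":"object","properties":{"moves":{"type":"array"},"newtons":{"type":"number"}},"required":["moves"]}

```bash
ls; mkdir -p pics
cat > h.py <<'E'
import numpy as np,cv2
from plant import arm,camera,workorder
def grab(n):
    c=camera(n); return c
def w(c,u,v,d=None):
    K=c["camera_matrix"];d=c["depth"][int(v),int(u)] if d is None else d
    p=np.array([(u-K[0,2])/K[0,0]*d,(v-K[1,2])/K[1,1]*d,d,1]);return (c["pose"]@p)[:3]
def cloud(c):
    K=c["camera_matrix"];v,u=np.mgrid[:480,:640];d=c["depth"]
    P=np.stack([(u-K[0,2])/K[0,0]*d,(v-K[1,2])/K[1,1]*d,d],-1)
    return P@c["pose"][:3,:3].T+c["pose"][:3,3]
E
python3 - <<'E'
from h import *
for n in("scene","top"):
    c=grab(n);cv2.imwrite(f"pics/{n}0.png",c["img"]);print(n,c["camera_matrix"].tolist(),np.round(c["pose"],3).tolist())
    np.savez(f"{n}0.npz",**c)
print(arm.read_state())
E
```

```text
pics
scene [[512.5258713390849, 0.0, 322.62668424310436], [0.0, 512.5258713390849, 240.09076343292847], [0.0, 0.0, 1.0]] [[0.839, 0.321, -0.44, 1045.06], [0.545, -0.519, 0.659, -738.384], [-0.016, -0.792, -0.61, 809.97], [0.0, 0.0, 0.0, 1.0]]
top [[564.2600679144365, 0.0, 327.0445114589281], [0.0, 564.2600679144365, 244.8689715236809], [0.0, 0.0, 1.0]] [[0.018, -0.999, 0.052, 450.01], [-1.0, -0.018, -0.003, -8.998], [0.004, -0.052, -0.999, 1618.235], [0.0, 0.0, 0.0, 1.0]]
{'clock': 0.1, 'qpos': array([-1.14048157,  0.61584935, -0.0126368 ,  1.42474191,  0.00811143,
        1.10339787, -0.0404019 ]), 'joint_vel': array([-0.00161217, -0.00279314,  0.00099758, -0.00279893, -0.00142853,
        0.00039791, -0.00172815]), 'tau': array([ 1.40974913e-03, -4.70385933e+01,  2.60254601e-01, -1.71571094e+01,
        1.00742932e-02,  5.86460155e-03,  2.18119197e-06]), 'tcp_pos': array([286.38868898, 582.74189367, 230.23542335]), 'tcp_rot': array([ 2.26384837e-01,  9.74037232e-01, -1.14576246e-03, -2.51896808e-04]), 'force': array([-0.77432225,  0.21103725, -0.63251619]), 'wrist_torque': array([-0.02659601,  0.06202587, -0.02722323]), 'grasp_force': 0.0, 'grip_width': 0.99339052918758}
```

View pics/scene0.png

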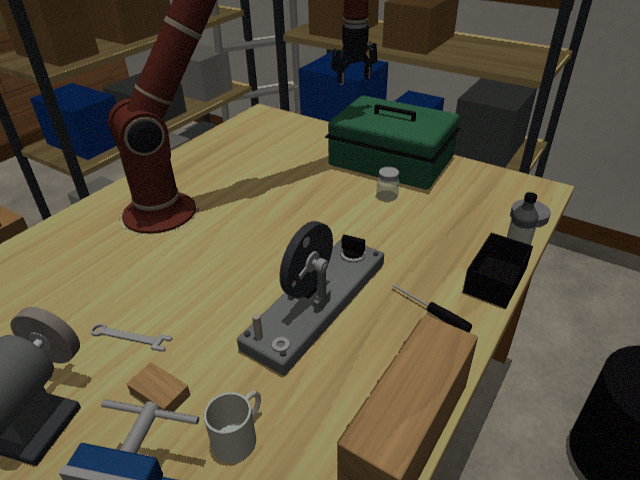

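View pics/top0.png

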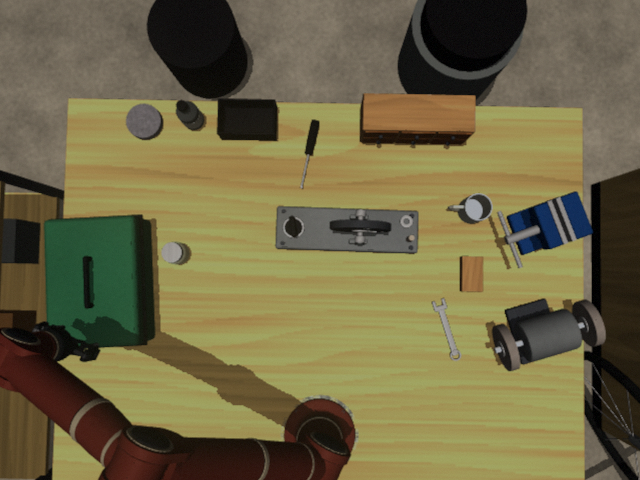

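The scene picture shows the stand with its wheel at about (307,260), the knob at (352,247), and the chalk and washer at the near end at (257,325) and (281,345). In the top view the bed spans (277..418, 206..252), with the wheel at (360,227) and the knob at (293,228). Next I'll measure the stand and read the wheel face.

Run:
```python
from h import *
c=dict(np.load("top0.npz"));P=cloud(c)
reg=np.zeros((480,640),bool);reg[195:265,265:430]=1
b=reg&(abs(P[...,2]-40)<6)
r=cv2.minAreaRect(P[b][:,:2].astype(np.float32));print("bed",r, np.median(P[b][:,2]))
k=reg&(P[...,2]>80)&(P[...,2]<100)&(np.arange(640)[None]<320)
print("knob",cv2.minAreaRect(P[k][:,:2].astype(np.float32)),np.median(P[k][:,2]),k.sum())
q=reg&(P[...,2]>170);print("wheel",cv2.minAreaRect(P[q][:,:2].astype(np.float32)),P[q][:,2].max())
for n,ro in(("chalk",P[...,2]>70),):
    m=reg&ro&(np.arange(640)[None]>395);print(n,P[m].mean(0),m.sum())
c=dict(np.load("scene0.npz"))
im=c["img"][210:310,265:375];cv2.imwrite("pics/wc0.png",cv2.convertScaleAbs(cv2.resize(im,None,fx=6,fy=6,interpolation=cv2.INTER_CUBIC),alpha=1.6,beta=10))
```

```text
bed ((578.1310424804688, -69.59126281738281), (399.26373291015625, 120.12625885009766), 89.01122283935547) 40.401400486698094
knob ((579.7364501953125, 80.02660369873047), (54.45943069458008, 14.116620063781738), 9.0036039352417) 90.10384850485684 104
wheel ((554.4083862304688, -66.50528717041016), (102.89645385742188, 215.02609252929688), 35.57957458496094) 1618.2352933547893
chalk [ 528.49546863 -184.81315042  460.16838206] 46
```

View pics/wc0.png

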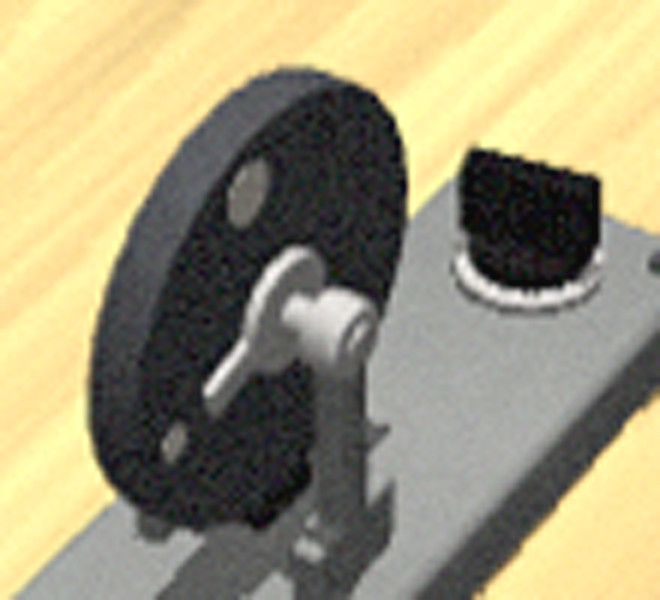

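The small plug is at full-image pixel (294,283), the large plug at (306,242), and the knob bar is at about 9° yaw. Now the wheel angle, the toolbox height and the move to the knob.

```bash
cat >> h.py <<'E'
from scipy.spatial.transform import Rotation as R
YAW=np.radians(-1.0);O=np.array([577.8,-99.6,0.]);SR=R.from_euler('z',YAW)
def wheelpix(c,u,v,x=10):  # pixel ray -> stand-frame point on wheel's plane x=10
    K=c["camera_matrix"];T=c["pose"]
    d=SR.inv().apply(T[:3,:3]@[(u-K[0,2])/K[0,0],(v-K[1,2])/K[1,1],1]);o=SR.inv().apply(T[:3,3]-O)
    p=o+d*(x-o[0])/d[0];return p
def polar(p): # angle about +x from z axis... angle th: dir=(y,z)=(-sin,cos)
    y,z=p[1],p[2]-150;return np.hypot(y,z),np.degrees(np.arctan2(-y,z))
def proj(c,p):
    K=c["camera_matrix"];q=np.linalg.inv(c["pose"])@np.append(O+SR.apply(p),1);q=K@q[:3];return q[:2]/q[2]
def togo(pos,Rt):
    s=arm.read_state();R0=R.from_quat(s["tcp_rot"])
    print("clock",s["clock"],"pos",s["tcp_pos"].round(1),"shift tool mm",R0.inv().apply(np.array(pos)-s["tcp_pos"]).round(1),"rotvec tool",(R0.inv()*Rt).as_rotvec().round(3),"tooly",R0.apply([0,1,0]).round(3),"F",s["force"].round(1),"grip",round(float(s["grip_width"]),3),s["grasp_force"],"q",s["qpos"].round(2))
def down(yawy,tilt=0): # tool pointing down, tool y at yaw angle (rad); tilt about world axis along tool y
    y=np.array([np.cos(yawy),np.sin(yawy),0]);z=np.array([0,0,-1.]);x=np.cross(y,z)
    return R.from_rotvec(y*tilt)*R.from_matrix(np.stack([x,y,z],1))
E
python3 - <<'E'
from h import *
c=dict(np.load("scene0.npz"))
for u,v in((294,283.2),(306.3,242)):
    p=wheelpix(c,u,v);print(p,polar(p), w(c,u,v))
t=dict(np.load("top0.npz"));P=cloud(t)
print("box z",np.median(P[230:330,60:80,2]),"handle",P[270,87],P[280,110],P[280,140],"jar",P[252,174])
print("drawers",P[115,420])
togo([579.5,80,150],down(np.radians(-81)))
E
```

```text
[ 10.         -55.3225251  136.52015635] (np.float64(56.94109208728182), np.float64(103.69380761965478)) [ 587.06156604 -155.37961749  136.85612703]
[ 10.          -9.67293958 208.17015973] (np.float64(58.96891760358314), np.float64(9.441153836900988)) [ 587.39927355 -109.12922244  207.86705985]
box z 153.65554368418373 handle [449.61520461 595.32908697 179.63702635] [424.79543222 546.77621978 151.19296759] [425.73989878 477.7900101  124.74672605] jar [502.48211919 400.29053198  88.35813929]
drawers [ 875.86508188 -254.32760639  142.16015183]
clock 0.1 pos [286.4 582.7 230.2] shift tool mm [-484.8 -321.8   81. ] rotvec tool [-1.000e-03  3.000e-03  2.528e+00] tooly [ 0.441  0.897 -0.002] F [-0.8  0.2 -0.6] grip 0.993 0.0 q [-1.14  0.62 -0.01  1.42  0.01  1.1  -0.04]
```

send_rows(
  moves=[
    [0, -0.0485, -0.032, 0, 0, 0, 0],
    [0, -0.0485, -0.032, 0, 0, 0, 0],
    [0, -0.0485, -0.032, 0, 0, 0, 0],
    [0, -0.0485, -0.032, 0, 0, 0, 0],
    [0, -0.0485, -0.032, 0, 0, 0, 0],
    [0, -0.0485, -0.032, 0, 0, 0, 0],
    [0, -0.0485, -0.032, 0, 0, 0, 0],
    [0, -0.0485, -0.032, 0, 0, 0, 0],
    [0, -0.0485, -0.032, 0, 0, 0, 0],
    [0, -0.0485, -0.032, 0, 0, 0, 0],
  ],
  newtons=60,
)

```text
clock: 1.35
tcp_pos: [581.3, 80.7, 231.0]
tcp_rot: [0.226, 0.974, -0.0, -0.0]
force: [1.0, 1.5, -0.3]
grip_width: 1.003
grasp_force: 0.0
```

send_rows(
  moves=[
    [0, 0, 0, 0, 0, 0, 0.185],
    [0, 0, 0, 0, 0, 0, 0.185],
    [0, 0, 0, 0, 0, 0, 0.185],
    [0, 0, 0, 0, 0, 0, 0.185],
    [0, 0, 0, 0, 0, 0, 0.185],
    [0, 0, 0, 0, 0, 0, 0.185],
    [0, 0, 0, 0, 0, 0, 0.185],
    [0, 0, 0, 0, 0, 0, 0.185],
    [0, 0, 0, 0, 0, 0, 0.185],
    [0, 0, 0, 0, 0, 0, 0.185],
  ],
)

```text
clock: 2.6
tcp_pos: [580.4, 82.4, 230.8]
tcp_rot: [0.915, 0.403, -0.001, -0.0]
force: [0.1, -0.5, -0.1]
grip_width: 1.001
grasp_force: 0.0
```

Run:
```python
from h import *
togo([579.5,80,150],down(np.radians(-81)))
c=dict(np.load("scene0.npz"));P=cloud(c);Q=SR.inv().apply((P-O).reshape(-1,3)).reshape(480,640,3)
m=(abs(Q[...,0]-10)<3)&(Q[...,2]>60)&(abs(Q[...,1])<100);q=Q[m];print(m.sum(),"y",np.percentile(q[:,1],[0.3,99.7]),"z",q[:,2].max(),"x",np.median(q[:,0]))
e=q[(np.hypot(q[:,1],q[:,2]-150)>70)]
A=np.c_[2*e[:,1],2*e[:,2],np.ones(len(e))]
# circle of fixed outline: use convex hull
h=cv2.convexHull(q[:,1:].astype(np.float32))[:,0];A=np.c_[2*h,np.ones(len(h))];s=np.linalg.lstsq(A,(h**2).sum(1),rcond=None)[0];print("hull centre",s[:2],np.sqrt(s[2]+s[0]**2+s[1]**2))
```

```text
clock 2.6 pos [580.4  82.4 230.8] shift tool mm [-2.3  1.1 80.8] rotvec tool [-0.001  0.001  0.672] tooly [ 0.737 -0.676 -0.001] F [ 0.1 -0.5 -0.1] grip 1.001 0.0 q [-0.51  0.56  0.54  1.63 -0.32  1.04 -0.62]
2000 y [-75.25647249  80.75169306] z 230.5075331613682 x 9.394777010155313
hull centre [  2.66693676 147.50978903] 81.68239289376001
```

send_rows(
  moves=[
    [0, 0, 0, 0, 0, 0, 0.168],
    [0, 0, 0, 0, 0, 0, 0.168],
    [0, 0, 0, 0, 0, 0, 0.168],
    [0, 0, 0, 0, 0, 0, 0.168],
    [0, -0.001, 0.002, 0.045, 0, 0, 0],
    [0, 0, 0, 0.045, 0, 0, 0],
    [0, 0, 0, 0.045, 0, 0, 0],
    [0, 0, 0, 0.033, 0, 0, 0],
    [120, 0, 0, 0, 0, 0, 0],
    [200, 0, 0, 0, 0, 0, 0],
  ],
)

```text
clock: 3.85
tcp_pos: [581.1, 79.9, 64.4]
tcp_rot: [0.997, 0.081, 0.001, 0.0]
force: [-0.2, -0.7, 0.3]
grip_width: 0.601
grasp_force: 0.0
```

send_rows(
  moves=[
    [255, 0, 0, 0, 0, 0, 0],
    [255, 0, 0, 0, 0, 0, 0],
    [255, 0, 0, 0, 0, 0, 0],
  ],
)

```text
clock: 4.22
tcp_pos: [580.6, 83.0, 65.1]
tcp_rot: [0.997, 0.082, 0.001, -0.002]
force: [-1.9, 3.2, 6.3]
grip_width: 0.153
grasp_force: 59.1
```

Run:
```python
from h import *
togo([580,80,62],down(np.radians(-81)))
```

```text
clock 4.225 pos [580.6  83.   65.1] shift tool mm [-1.1  2.8  3. ] rotvec tool [-0.004 -0.002  0.008] tooly [ 0.164 -0.986 -0.004] F [-1.9  3.2  6.3] grip 0.153 59.088926911354065 q [-0.52  0.79  0.58  1.79 -0.62  0.74 -1.02]
```

send_rows(
  moves=[
    [255, 0, 0.002, 0, 0, 0, -0.15],
    [255, 0, 0, 0, 0, 0, -0.15],
    [255, 0, 0, 0, 0, 0, -0.15],
    [255, 0, 0, 0, 0, 0, -0.15],
    [255, 0, 0, 0, 0, 0, -0.15],
    [255, 0, 0, 0, 0, 0, -0.15],
    [255, 0, 0, 0, 0, 0, -0.12],
    [255, 0, 0, 0, 0, 0, 0],
  ],
)

```text
clock: 5.22
tcp_pos: [580.5, 83.1, 65.1]
tcp_rot: [0.829, 0.559, 0.002, -0.003]
force: [-2.7, 6.4, 5.8]
grip_width: 0.153
grasp_force: 59.1
```

Run:
```python
from h import *
togo([580,80,62],down(np.radians(-81)));s=arm.read_state();print(s["wrist_torque"])
```

```text
clock 5.225 pos [580.5  83.1  65.1] shift tool mm [-3.1  0.7  3. ] rotvec tool [-0.006 -0.005  1.028] tooly [ 0.927 -0.376 -0.002] F [-2.7  6.4  5.8] grip 0.153 59.07435894012451 q [-0.36  0.74  0.29  1.79 -0.33  0.66 -0.26]
[ 1.35821943  0.47094441 -0.0917241 ]
```

send_rows(
  moves=[
    [0, 0, 0, 0, 0, 0, 0],
    [0, 0, 0, 0, 0, 0, 0],
    [0, 0, 0, 0, 0, 0, 0],
    [0, 0, 0, -0.05, 0, 0, 0],
    [0, 0, 0, -0.06, 0, 0, 0],
    [0, 0, 0, -0.06, 0, 0, 0],
    [0, 0, 0, -0.06, 0, 0, 0],
    [0, 0, 0, 0, 0, 0, 0],
  ],
)

```text
clock: 6.22
tcp_pos: [583.5, 77.1, 299.1]
tcp_rot: [0.83, 0.557, 0.005, 0.003]
force: [-0.4, -1.3, -0.3]
grip_width: 0.996
grasp_force: 0.0
```

```bash
sed -i 's/577.8,-99.6/577.8,-97.2/' h.py
cat >> h.py <<'E'
def wheelview(name): # rectified +x face, 3 px/mm; up = stand z, right = +y
    c=camera("scene");S=3;H=[]
    src=[];dst=[]
    for y,z in((-90,60),(90,60),(90,240),(-90,240)):
        src.append(proj(c,np.array([10,y,z])));dst.append([(y+95)*S,(245-z)*S])
    M=cv2.getPerspectiveTransform(np.float32(src),np.float32(dst))
    im=cv2.convertScaleAbs(cv2.warpPerspective(c["img"],M,(190*S,190*S),flags=cv2.INTER_CUBIC),alpha=1.6,beta=10)
    cv2.imwrite(name,im);np.savez("last.npz",**c);return c,im
def angle(p1,p2): # rectified px of small, large plug -> th deg
    a=np.array(p1,float)-p2;d=np.array([a[0],-a[1]])
    return (np.degrees(np.arctan2(d[1],d[0])-np.arctan2(62,-60))+180)%360-180,np.hypot(*a)/3
E
python3 - <<'E'
from h import *
c,im=wheelview("pics/w1.png")
full=cv2.resize(c["img"][200:380,220:420],None,fx=2,fy=2)
out=np.zeros((570,790+180,3),np.uint8);
cv2.imwrite("pics/w1.png",np.hstack([im[:,:],np.pad(c["img"][200:380,225:400],((0,390),(0,0),(0,0)))]))
togo([577.8,-97.2,280],down(YAW))
E
```

```text
clock 6.275 pos [581.6  77.5 295.7] shift tool mm [-163.1   62.6   15.6] rotvec tool [ 0.005 -0.002 -0.371] tooly [ 0.925 -0.379  0.005] F [ 0.3  0.3 -0.4] grip 1.001 0.0 q [-0.43  0.48  0.41  1.53 -0.2   1.17 -0.37]
```

View pics/w1.png

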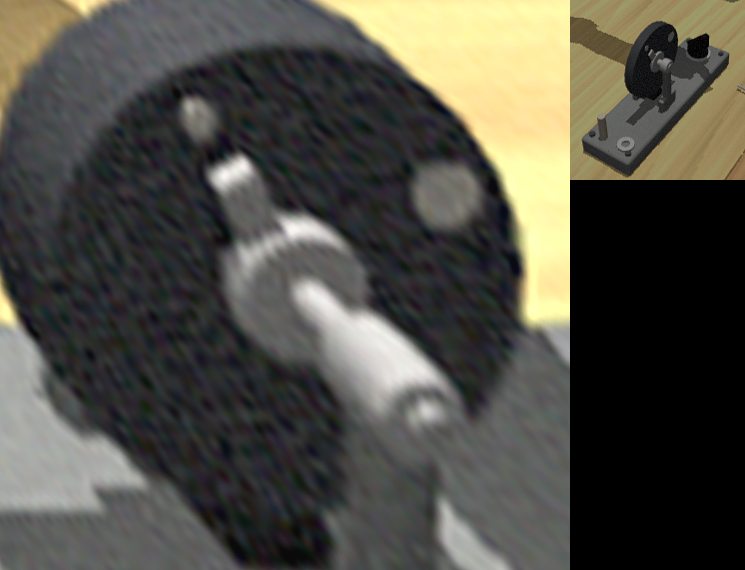

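The small plug is now at rectified (198,117) and the large one at (447,195). The wheel has rolled from about 101° to about 29°, the knob stands turned, and the chalk and washer are in place. I'll move over the wheel while it settles, then read the angle automatically.

send_rows(
  moves=[
    [0, 0, 0, 0, 0, 0, -0.185],
    [0, 0, 0, 0, 0, 0, -0.186],
    [0, -0.04, 0, 0, 0, 0, 0],
    [0, -0.045, 0, 0, 0, 0, 0],
    [0, -0.045, 0, 0, 0, 0, 0],
    [0, -0.045, -0.001, 0, 0, 0, 0],
    [0, 0, 0, 0, 0, 0, 0],
  ],
)

```text
clock: 7.15
tcp_pos: [574.4, -102.8, 291.5]
tcp_rot: [0.716, 0.698, -0.003, -0.0]
force: [-1.0, 0.4, 0.0]
grip_width: 1.002
grasp_force: 0.0
```

```bash
cat >> h.py <<'E'
def readth(name="pics/tmp.png",verbose=True):
    c,im=wheelview(name);g=cv2.GaussianBlur(cv2.cvtColor(im,cv2.COLOR_BGR2GRAY),(0,0),3).astype(np.float32);S=3
    def disk(x,y,r):
        a=np.linspace(0,2*np.pi,16,endpoint=False);rr=np.r_[0,np.full(16,r*.6)];t=np.r_[0,a]
        X=(x+rr*np.cos(t)+95)*S;Y=(95-(y+rr*np.sin(t)))*S
        X2=(x+1.5*r*np.cos(a)+95)*S;Y2=(95-(y+1.5*r*np.sin(a)))*S
        f=lambda X,Y:cv2.remap(g,np.float32(X)[None],np.float32(Y)[None],cv2.INTER_LINEAR,borderMode=cv2.BORDER_REPLICATE)[0]
        i=f(X,Y);o=f(X2,Y2)
        return min(i.mean()-np.median(o),60)-i.std()-.7*o.std()
    best=[]
    for dx in np.arange(-4,7,2.):
      for dy in np.arange(-4,5,2.):
        for th in np.arange(0,360,1.5):
            s,k=np.sin(np.radians(th)),np.cos(np.radians(th))
            a=disk(dx-62*s,dy+62*k,6);b=disk(dx+60*k,dy+60*s,11)
            best.append((max(a,0)+max(b,0),th,dx,dy,a,b))
    best.sort(reverse=True)
    t=np.array(best[:8]);th=np.degrees(np.angle(np.exp(1j*np.radians(t[:,1])).mean()))
    if verbose: print("th %.1f"%th,"spread %.1f"%t[:,1].std(),"offs",t[0,2:4],"scores",t[0,4:].round(0),"clock",arm.read_state()["clock"])
    return th
E
python3 - <<'E'
from h import *
readth("pics/w2.png")
readth("pics/w2b.png")
togo([577.8,-97.2,195],down(YAW))
E
```

```text
th 28.3 spread 1.2 offs [0. 0.] scores [51. 50.] clock 7.2
th 28.3 spread 1.2 offs [0. 0.] scores [52. 49.] clock 7.25
clock 7.25 pos [575.7 -96.7 291.5] shift tool mm [-0.6  2.5 96.5] rotvec tool [-0.003 -0.001 -0.001] tooly [ 1.    -0.018 -0.003] F [-0.1  0.4 -0.5] grip 0.997 0.0 q [-0.08  0.47  0.34  1.54 -0.17  1.16  0.27]
```

View pics/w2.png

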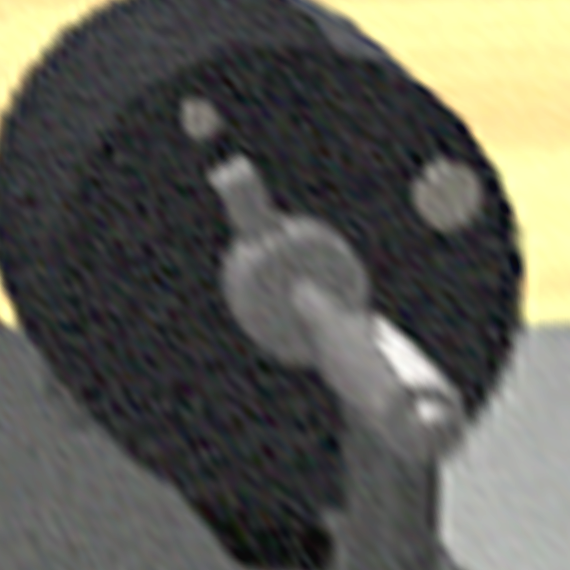

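The wheel rests at th ≈ 28.4°, having rolled in the negative sense. I'll approach the rim tilted by +40°.

send_rows(
  moves=[
    [0, -0.0246, 0.002, 0.002, 0, 0.175, 0],
    [0, -0.0246, 0, 0.002, 0, 0.175, 0],
    [0, -0.0246, 0, 0.002, 0, 0.175, 0],
    [0, -0.0246, 0, 0.002, 0, 0.175, 0],
    [0, 0, 0, 0, 0, 0, 0],
  ],
)

```text
clock: 7.88
tcp_pos: [574.3, -192.5, 253.9]
tcp_rot: [0.674, 0.654, 0.242, -0.244]
force: [-0.1, 0.0, -0.2]
grip_width: 1.001
grasp_force: 0.0
```

```bash
cat >> h.py <<'E'
def tool(th,rho): # target on the wheel
    a=np.radians(th);p=O+SR.apply([0,-rho*np.sin(a),150+rho*np.cos(a)])
    togo(p,down(YAW,a))
    s=arm.read_state();q=SR.inv().apply(s["tcp_pos"]-O);z=SR.inv().apply(R.from_quat(s["tcp_rot"]).apply([0,0,1]))
    print("stand pos",q.round(1),"rho,ang of TCP",np.round(polar(q),1),"tool tilt",np.degrees(np.arctan2(z[1],-z[2])).round(1))
E
python3 - <<'E'
from h import *
tool(40,46)
E
```

```text
clock 7.875 pos [ 574.3 -192.5  253.9] shift tool mm [ 5.9  2.2 94.9] rotvec tool [-0.004 -0.004 -0.014] tooly [ 1.    -0.025 -0.012] F [-0.1  0.  -0.2] grip 1.001 0.0 q [ 0.5   0.73  0.14  1.35 -0.65  1.54  0.77]
stand pos [ -1.8 -95.4 253.9] rho,ang of TCP [141.   42.6] tool tilt 40.2
```

send_rows(
  moves=[
    [0, 0.005, 0.002, 0.032, 0, 0, 0],
    [0, 0, 0, 0.032, 0, 0, 0],
    [0, 0, 0, 0.031, 0, 0, 0],
    [200, 0, 0, 0, 0, 0, 0],
    [255, 0, 0, 0, 0, 0, 0],
    [255, 0, 0, 0, 0, 0, 0],
    [255, 0, 0, 0, 0, 0, 0],
    [255, 0, 0, 0, 0, 0, 0],
  ],
  newtons=40,
)

```text
clock: 8.88
tcp_pos: [576.8, -124.7, 192.4]
tcp_rot: [0.67, 0.658, 0.243, -0.242]
force: [-8.3, -2.6, 5.0]
grip_width: 0.228
grasp_force: 43.3
```

Run:
```python
from h import *
tool(40,46)
```

```text
clock 8.875 pos [ 576.8 -124.7  192.4] shift tool mm [-6.2  0.5  4.1] rotvec tool [-0.005 -0.002 -0.002] tooly [ 1.    -0.015 -0.005] F [-8.3 -2.6  5. ] grip 0.228 43.32757294178009 q [ 0.41  0.74  0.11  1.52 -0.7   1.34  0.82]
stand pos [ -0.5 -27.5 192.4] rho,ang of TCP [50.5 33. ] tool tilt 40.1
```

send_rows(
  moves=[
    [255, 0.0086, 0, 0.0019, 0, -0.175, 0],
    [255, 0.0086, 0, 0.0019, 0, -0.175, 0],
    [255, 0.0086, 0, 0.0019, 0, -0.175, 0],
    [255, 0.0086, 0, 0.0019, 0, -0.175, 0],
    [255, 0.0086, 0, 0.0019, 0, -0.175, 0],
    [255, 0.0086, 0, 0.0019, 0, -0.175, 0],
    [255, 0.0086, 0, 0.0019, 0, -0.175, 0],
    [255, 0.0086, 0, 0.0019, 0, -0.175, 0],
    [255, 0, 0, 0, 0, 0, 0],
  ],
)

```text
clock: 10.0
tcp_pos: [578.0, -56.0, 180.1]
tcp_rot: [0.668, 0.659, -0.249, 0.239]
force: [-8.0, 3.7, -0.9]
grip_width: 0.224
grasp_force: 43.4
```

Run:
```python
from h import *
tool(-40,46);readth("pics/w3.png")
```

```text
clock 10.0 pos [578.  -56.  180.1] shift tool mm [-12.2   0.5   3.6] rotvec tool [-0.007  0.007  0.007] tooly [ 1.    -0.017 -0.01 ] F [-8.   3.7 -0.9] grip 0.224 43.366291522979736 q [-0.73  0.81  0.79  1.72  0.2   0.89 -0.24]
stand pos [ -0.5  41.2 180.1] rho,ang of TCP [ 51.  -53.9] tool tilt -40.4
th -115.2 spread 38.5 offs [2. 0.] scores [ 23. -10.] clock 10.05
```

send_rows(
  moves=[
    [0, 0, 0, 0, 0, 0, 0],
    [0, 0, 0, 0, 0, 0, 0],
    [0, 0, 0, 0, 0, 0, 0],
    [0, 0, 0, -0.04, 0, 0, 0],
    [0, 0, 0, -0.05, 0, 0, 0],
    [0, 0, 0, 0, 0, 0, 0],
  ],
)

```text
clock: 10.8
tcp_pos: [585.0, 2.2, 254.2]
tcp_rot: [0.669, 0.66, -0.24, 0.242]
force: [0.2, 1.4, -0.4]
grip_width: 1.004
grasp_force: 0.0
```

Run:
```python
from h import *
readth("pics/w4.png");tool(-40,46)
```

```text
th -30.8 spread 3.4 offs [0. 2.] scores [ 48. -28.] clock 10.85
clock 10.85 pos [5.832e+02 3.000e-01 2.527e+02] shift tool mm [-8.7 -4.1 95.4] rotvec tool [0.004 0.    0.   ] tooly [ 1.    -0.015  0.003] F [ 0.   0.2 -1.2] grip 0.999 0.0 q [-0.81  0.74  0.82  1.6   0.2   1.09 -0.24]
stand pos [  3.7  97.6 252.7] rho,ang of TCP [141.6 -43.5] tool tilt -40.0
```

send_rows(
  moves=[
    [0, 0, 0, 0, 0, 0, 0],
    [0, 0, 0, 0, 0, 0, 0],
    [0, 0, 0, 0, 0, 0, 0],
    [0, 0, 0, 0, 0, 0, 0],
    [0, 0, 0, 0, 0, 0, 0],
    [0, 0, 0, 0, 0, 0, 0],
    [0, 0, 0, 0, 0, 0, 0],
    [0, 0, 0, 0, 0, 0, 0],
  ],
)

```text
clock: 11.85
tcp_pos: [582.1, -0.7, 251.7]
tcp_rot: [0.67, 0.659, -0.245, 0.24]
force: [-1.2, 0.4, -0.1]
grip_width: 1.002
grasp_force: 0.0
```

Run:
```python
from h import *
readth("pics/w4.png")
```

```text
th -26.4 spread 3.3 offs [2. 2.] scores [46.  5.] clock 11.9
```

View pics/w4.png

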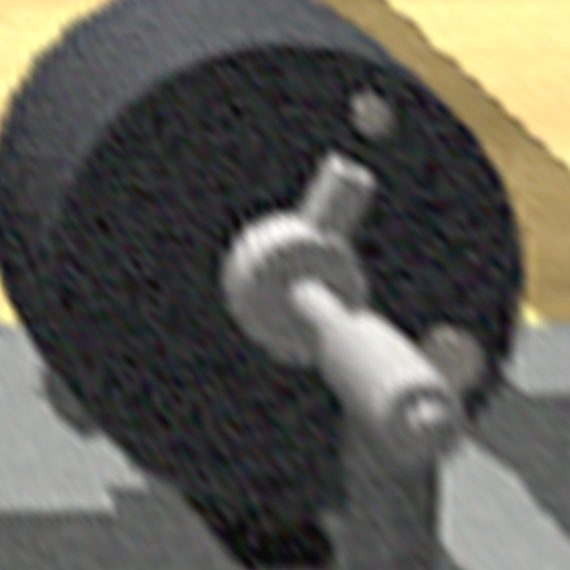

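The small plug sits at (374,113), which with the axle at (286.5,280.6) gives th ≈ −27.6°. The stops at +28.4° and −27.6° put heavy-down near th ≈ 0.4°. I'll repeat from the other side with a mirrored swing, using a sharper reading.

send_rows(
  moves=[
    [0, -0.006, -0.003, 0.031, 0, 0, 0],
    [0, 0, 0, 0.031, 0, 0, 0],
    [0, 0, 0, 0.031, 0, 0, 0],
    [200, 0, 0, 0, 0, 0, 0],
    [255, 0, 0, 0, 0, 0, 0],
    [255, 0, 0, 0, 0, 0, 0],
    [255, 0, 0, 0, 0, 0, 0],
    [255, 0, 0, 0, 0, 0, 0],
  ],
)

```text
clock: 12.9
tcp_pos: [577.9, -64.0, 185.2]
tcp_rot: [0.67, 0.659, -0.244, 0.24]
force: [-3.4, 4.3, 5.3]
grip_width: 0.229
grasp_force: 41.8
```

```bash
cat >> h.py <<'E'
CX,CY=286.5,280.6
def fine(th,name="pics/tmp.png",im=None):
    if im is None: c,im=wheelview(name)
    g=cv2.GaussianBlur(cv2.cvtColor(im,cv2.COLOR_BGR2GRAY),(0,0),2).astype(np.float32);yy,xx=np.mgrid[:570,:570]
    for _ in range(4):
        px,py=CX-186*np.sin(np.radians(th)),CY-186*np.cos(np.radians(th))
        m=(np.hypot(xx-px,yy-py)<33);base=np.median(g[m]);wt=np.clip(g-base-25,0,None)*m
        if wt.sum()<1: print("no plug");return
        mx,my=(wt*xx).sum()/wt.sum(),(wt*yy).sum()/wt.sum();th=np.degrees(np.arctan2(CX-mx,CY-my))
    print("fine th %.2f"%th,"r mm %.1f"%(np.hypot(mx-CX,my-CY)/3),"area",(wt>0).sum()/9,"clock",arm.read_state()["clock"]);return th
def pivot():
    s=arm.read_state();q=SR.inv().apply(s["tcp_pos"]-O);z=SR.inv().apply(R.from_quat(s["tcp_rot"]).apply([0,0,1]))
    x=SR.inv().apply(R.from_quat(s["tcp_rot"]).apply([1,0,0]));v=np.array([0.5,150])-q[1:]
    print("pivot in tool x,z",(v@x[1:]).round(1),(v@z[1:]).round(1));return v@x[1:],v@z[1:]
def rowshift(d):
    x,z=pivot();c,s=np.cos(d),np.sin(d);print("row shift x,z mm",round(x-(x*c+z*s),2),round(z-(-x*s+z*c),2))
E
python3 - <<'E'
from h import *
fine(28.4,im=cv2.imread("pics/w2.png"));fine(28.4,im=cv2.imread("pics/w2b.png"));fine(-27.5,im=cv2.imread("pics/w4.png"))
fine(-27)
tool(-40,46);rowshift(.175)
E
```

```text
fine th 28.46 r mm 61.7 area 128.44444444444446 clock 12.9
fine th 28.52 r mm 61.7 area 126.55555555555556 clock 12.9
fine th -26.06 r mm 62.6 area 126.22222222222223 clock 12.9
fine th -40.18 r mm 63.0 area 127.11111111111111 clock 12.95
clock 12.95 pos [577.9 -64.  185.2] shift tool mm [-2.8  0.5  2.3] rotvec tool [0.    0.001 0.001] tooly [ 1.    -0.017 -0.   ] F [-3.7  4.6  6. ] grip 0.234 41.76190137863159 q [-0.72  0.8   0.8   1.73  0.21  0.87 -0.23]
stand pos [ -0.5  33.2 185.2] rho,ang of TCP [ 48.4 -43.3] tool tilt -40.1
pivot in tool x,z -2.4 48.0
row shift x,z mm -8.39 0.32
```

send_rows(
  moves=[
    [255, -0.0084, 0, 0.0003, 0, 0.175, 0],
    [255, -0.0084, 0, 0.0003, 0, 0.175, 0],
    [255, -0.0084, 0, 0.0003, 0, 0.175, 0],
    [255, -0.0084, 0, 0.0003, 0, 0.175, 0],
    [255, -0.0084, 0, 0.0003, 0, 0.175, 0],
    [255, -0.0084, 0, 0.0003, 0, 0.175, 0],
    [255, -0.0084, 0, 0.0003, 0, 0.175, 0],
    [255, -0.0084, 0, 0.0003, 0, 0.175, 0],
    [255, 0, 0, 0, 0, 0, 0],
  ],
)

```text
clock: 14.08
tcp_pos: [576.7, -129.4, 185.6]
tcp_rot: [0.671, 0.656, 0.245, -0.242]
force: [0.3, -0.3, -2.5]
grip_width: 0.226
grasp_force: 43.1
```

Run:
```python
from h import *
readth();tool(40,46)
```

```text
th 56.4 spread 1.3 offs [0. 0.] scores [51. 52.] clock 14.125
clock 14.125 pos [ 576.7 -129.2  185.8] shift tool mm [1.5 0.5 2. ] rotvec tool [ 0.     0.    -0.003] tooly [ 1.    -0.02  -0.002] F [-0.4 -0.4 -2.9] grip 0.228 42.96096682548523 q [ 0.45  0.75  0.07  1.52 -0.68  1.32  0.81]
stand pos [ -0.5 -32.  185.8] rho,ang of TCP [48.  41.8] tool tilt 40.0
```

send_rows(
  moves=[
    [0, 0, 0, 0, 0, 0, 0],
    [0, 0, 0, 0, 0, 0, 0],
    [0, 0, 0, 0, 0, 0, 0],
    [0, 0, 0, -0.04, 0, 0, 0],
    [0, 0, 0, -0.05, 0, 0, 0],
    [0, 0, 0, 0, 0, 0, 0],
    [0, 0, 0, 0, 0, 0, 0],
    [0, 0, 0, 0, 0, 0, 0],
    [0, 0, 0, 0, 0, 0, 0],
    [0, 0, 0, 0, 0, 0, 0],
  ],
)

```text
clock: 15.38
tcp_pos: [575.9, -184.4, 256.0]
tcp_rot: [0.67, 0.659, 0.244, -0.241]
force: [0.3, 0.7, -0.4]
grip_width: 1.001
grasp_force: 0.0
```

send_rows(
  moves=[
    [0, 0, 0, 0, 0, 0, 0],
    [0, 0, 0, 0, 0, 0, 0],
    [0, 0, 0, 0, 0, 0, 0],
    [0, 0, 0, 0, 0, 0, 0],
    [0, 0, 0, 0, 0, 0, 0],
    [0, 0, 0, 0, 0, 0, 0],
    [0, 0, 0, 0, 0, 0, 0],
    [0, 0, 0, 0, 0, 0, 0],
  ],
)

```text
clock: 16.38
tcp_pos: [576.0, -185.0, 256.4]
tcp_rot: [0.67, 0.659, 0.244, -0.24]
force: [-0.2, -0.3, 0.9]
grip_width: 1.001
grasp_force: 0.0
```

Run:
```python
from h import *
fine(readth("pics/w5.png"));tool(40,46)
```

```text
th 28.3 spread 1.2 offs [0. 2.] scores [41. 52.] clock 16.425
fine th 28.63 r mm 62.4 area 129.33333333333334 clock 16.475
clock 16.475 pos [ 576.  -185.   256.4] shift tool mm [-1.3  0.3 92. ] rotvec tool [-0.    -0.002  0.   ] tooly [ 1.    -0.017 -0.   ] F [-0.1 -0.8  0.3] grip 0.999 0.0 q [ 0.51  0.72  0.09  1.36 -0.63  1.52  0.76]
stand pos [ -0.3 -87.8 256.4] rho,ang of TCP [138.   39.5] tool tilt 40.1
```

send_rows(
  moves=[
    [0, -0.001, 0, 0.031, 0, 0, 0],
    [0, 0, 0, 0.031, 0, 0, 0],
    [0, 0, 0, 0.03, 0, 0, 0],
    [200, 0, 0, 0, 0, 0, 0],
    [255, 0, 0, 0, 0, 0, 0],
    [255, 0, 0, 0, 0, 0, 0],
    [255, 0, 0, 0, 0, 0, 0],
    [255, 0, 0, 0, 0, 0, 0],
  ],
)

```text
clock: 17.48
tcp_pos: [576.8, -128.0, 186.3]
tcp_rot: [0.67, 0.658, 0.244, -0.24]
force: [-3.3, -3.2, 4.5]
grip_width: 0.228
grasp_force: 42.3
```

Run:
```python
from h import *
readth();tool(40,46);rowshift(-.175)
```

```text
th 33.4 spread 1.0 offs [ 4. -4.] scores [31. 52.] clock 17.525
clock 17.525 pos [ 576.8 -128.   186.3] shift tool mm [0.3 0.5 1.6] rotvec tool [ 0.001 -0.    -0.   ] tooly [ 1.    -0.018  0.001] F [-3.3 -3.4  5.7] grip 0.228 42.46112644672394 q [ 0.44  0.75  0.07  1.52 -0.68  1.32  0.81]
stand pos [ -0.5 -30.8 186.3] rho,ang of TCP [47.6 40.3] tool tilt 40.0
pivot in tool x,z 0.6 47.9
row shift x,z mm 8.36 0.62
```

send_rows(
  moves=[
    [255, 0.0083, 0, 0.0006, 0, -0.175, 0],
    [255, 0.0083, 0, 0.0006, 0, -0.175, 0],
    [255, 0.0083, 0, 0.0006, 0, -0.175, 0],
    [255, 0.0083, 0, 0.0006, 0, -0.175, 0],
    [255, 0.0083, 0, 0.0006, 0, -0.175, 0],
    [255, 0.0083, 0, 0.0006, 0, -0.175, 0],
    [255, 0.0083, 0, 0.0006, 0, -0.175, 0],
    [255, 0.0083, 0, 0.0006, 0, -0.175, 0],
    [255, 0, 0, 0, 0, 0, 0],
  ],
)

```text
clock: 18.65
tcp_pos: [577.8, -61.2, 182.5]
tcp_rot: [0.667, 0.661, -0.247, 0.241]
force: [0.3, 0.7, -5.4]
grip_width: 0.227
grasp_force: 43.9
```

send_rows(
  moves=[
    [0, 0, 0, 0, 0, 0, 0],
    [0, 0, 0, 0, 0, 0, 0],
    [0, 0, 0, 0, 0, 0, 0],
    [0, 0, 0, -0.04, 0, 0, 0],
    [0, 0, 0, -0.05, 0, 0, 0],
    [0, -0.025, 0, 0, 0, 0.175, 0],
    [0, -0.025, 0, 0, 0, 0.175, 0],
    [0, -0.025, 0, 0, 0, 0.175, 0],
    [0, -0.025, 0, 0, 0, 0.175, 0],
    [0, 0, 0, 0, 0, 0, 0],
  ],
)

```text
clock: 19.9
tcp_pos: [575.4, -108.7, 299.8]
tcp_rot: [0.72, 0.694, -0.0, 0.003]
force: [-0.4, -1.0, 0.0]
grip_width: 1.005
grasp_force: 0.0
```

send_rows(
  moves=[
    [0, 0, 0, 0, 0, 0, 0],
    [0, 0, 0, 0, 0, 0, 0],
    [0, 0, 0, 0, 0, 0, 0],
    [0, 0, 0, 0, 0, 0, 0],
    [0, 0, 0, 0, 0, 0, 0],
    [0, 0, 0, 0, 0, 0, 0],
    [0, 0, 0, 0, 0, 0, 0],
    [0, 0, 0, 0, 0, 0, 0],
    [0, 0, 0, 0, 0, 0, 0],
    [0, 0, 0, 0, 0, 0, 0],
  ],
)

```text
clock: 21.15
tcp_pos: [577.5, -96.1, 296.8]
tcp_rot: [0.713, 0.701, -0.0, -0.0]
force: [0.8, 0.5, 0.5]
grip_width: 0.999
grasp_force: 0.0
```

Run:
```python
from h import *
readth("pics/w6.png");fine(-27,im=cv2.imread("pics/w6.png"));tool(0,46)
```

```text
th -27.0 spread 2.4 offs [2. 2.] scores [43. 18.] clock 21.2
fine th -25.86 r mm 62.8 area 125.44444444444444 clock 21.2
clock 21.2 pos [577.5 -96.1 296.8] shift tool mm [ -1.1   0.3 100.8] rotvec tool [-0.  0.  0.] tooly [ 1.    -0.017 -0.   ] F [0.7 0.8 0.1] grip 1.001 0.0 q [-0.18  0.49  0.49  1.53 -0.24  1.18  0.34]
stand pos [ -0.3   1.1 296.8] rho,ang of TCP [146.8  -0.4] tool tilt -0.0
```

send_rows(
  moves=[
    [0, 0, 0, 0, 0, 0, 0],
    [0, 0, 0, 0, 0, 0, 0],
    [0, 0, 0, 0, 0, 0, 0],
    [0, 0, 0, 0, 0, 0, 0],
  ],
)

```text
clock: 21.7
tcp_pos: [577.5, -96.0, 296.7]
tcp_rot: [0.713, 0.701, -0.0, -0.0]
force: [-0.0, 0.7, 0.3]
grip_width: 0.997
grasp_force: 0.0
```

Run:
```python
from h import *
readth("pics/w7.png");fine(-27,im=cv2.imread("pics/w7.png"))
```

```text
th -27.2 spread 2.3 offs [2. 2.] scores [43. 16.] clock 21.75
fine th -26.19 r mm 62.6 area 125.88888888888889 clock 21.75
```

View pics/w7.png

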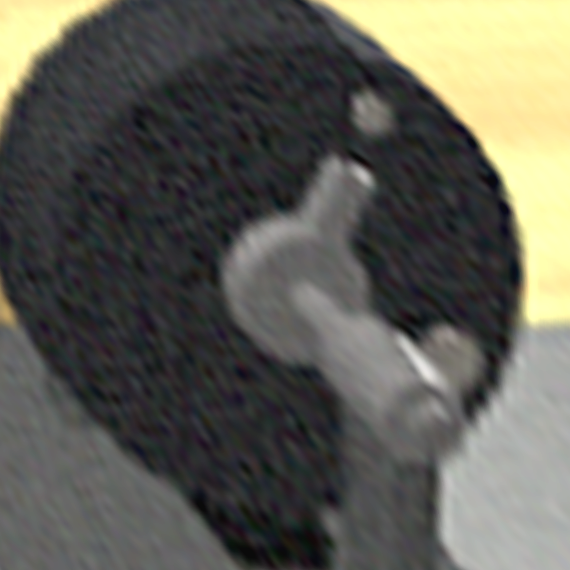

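The small plug is steady at (373,113), so this stop is about −26.3°. With +28.6° on the other side, heavy-down is th ≈ +1.2°. For the final turn I'll grip at tilt 13° and turn +27°, so that the plugs stay visible.

send_rows(
  moves=[
    [0, -0.0166, 0, 0.001, 0, 0.1135, 0],
    [0, -0.0166, 0, 0.001, 0, 0.1135, 0],
    [0, 0, 0, 0.033, 0, 0, 0],
    [0, 0, 0, 0.033, 0, 0, 0],
    [0, 0, 0, 0.033, 0, 0, 0],
    [200, 0, 0, 0, 0, 0, 0],
    [255, 0, 0, 0, 0, 0, 0],
    [255, 0, 0, 0, 0, 0, 0],
    [255, 0, 0, 0, 0, 0, 0],
    [255, 0, 0, 0, 0, 0, 0],
  ],
)

```text
clock: 23.0
tcp_pos: [577.1, -107.6, 198.0]
tcp_rot: [0.709, 0.696, 0.081, -0.079]
force: [-3.2, -1.3, 6.0]
grip_width: 0.227
grasp_force: 41.9
```

Run:
```python
from h import *
tool(13,46);rowshift(.118)
```

```text
clock 23.0 pos [ 577.1 -107.6  198. ] shift tool mm [-0.7  0.5  3.1] rotvec tool [0.001 0.    0.   ] tooly [ 1.    -0.017  0.001] F [-3.2 -1.3  6. ] grip 0.227 41.8923282623291 q [ 0.03  0.6   0.38  1.63 -0.49  1.07  0.6 ]
stand pos [ -0.5 -10.4 198. ] rho,ang of TCP [49.1 12.2] tool tilt 13.0
pivot in tool x,z -0.1 49.2
row shift x,z mm -5.79 0.32
```

send_rows(
  moves=[
    [255, -0.0058, 0, 0.0003, 0, 0.118, 0],
    [255, -0.0058, 0, 0.0003, 0, 0.118, 0],
    [255, -0.0058, 0, 0.0003, 0, 0.118, 0],
    [255, -0.0058, 0, 0.0003, 0, 0.118, 0],
    [255, 0, 0, 0, 0, 0, 0],
    [255, 0, 0, 0, 0, 0, 0],
    [255, 0, 0, 0, 0, 0, 0],
  ],
)

```text
clock: 23.88
tcp_pos: [576.7, -129.1, 186.7]
tcp_rot: [0.671, 0.659, 0.243, -0.238]
force: [-2.4, -4.8, 3.7]
grip_width: 0.232
grasp_force: 42.4
```

Run:
```python
from h import *
th=readth("pics/w8.png");fine(1,im=cv2.imread("pics/w8.png"));tool(40,46)
```

```text
th 0.2 spread 154.9 offs [0. 2.] scores [50. 54.] clock 23.925
fine th 0.75 r mm 62.3 area 128.11111111111111 clock 23.925
clock 23.925 pos [ 576.8 -129.1  186.7] shift tool mm [0.9 0.5 2.6] rotvec tool [ 0.001  0.004 -0.   ] tooly [ 1.    -0.018  0.   ] F [-2.3 -4.6  4.2] grip 0.225 42.38101780414581 q [ 0.37  0.75  0.2   1.53 -0.74  1.36  0.87]
stand pos [ -0.5 -31.9 186.7] rho,ang of TCP [48.6 41. ] tool tilt 39.8
```

View pics/w8.png

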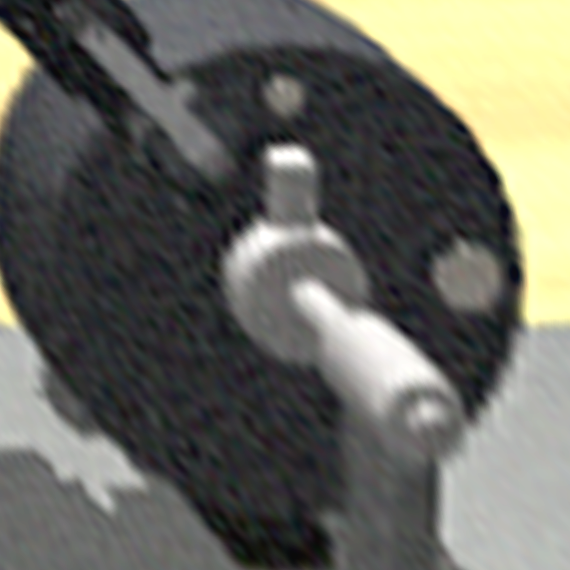

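The small plug is at (285,95) and the large one at (467,275), so th ≈ 0.75° against a target of 1.2°. The grip is firm, so I'm handing in.

```bash
python3 -c "
from plant import workorder;print(workorder.close_job())"
```

```text
the job is handed in; nothing more can be done
None
```

The job is handed in: brake off, heavy side held straight down to within about 1° by my camera reading (verdict not shown). The wheel settled at +28.6° and −26.3°; the other things were not touched.

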